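# Take the tall carved tablet off its hook and stand it in the slotted stand

### The arm

A 6-joint arm with a two-finger parallel gripper is mounted at the origin on the work surface. World frame = base frame: x ahead of the robot, y to its left, z up, the work surface at z = 0. Lengths are in mm, angles in rad, forces in N, time in s.
With the tool pointing down it reaches from about 275 to 750 mm from the base axis. Payload 10.2 kg.
Tool frame: the origin (TCP) lies midway between the tips of the shut fingers; the grasp point (between the pads) lies 19 mm behind it; z points along the fingers, y is the line along which they close (so a half turn about z gives the same grasp; the last joint's range is limited). The gripper opens to 85 mm and grips with 20 to 120 N. Pads are 22 mm wide; open, the fingers measure 114 mm over their backs; the gripper's body (76 mm by 85 mm) begins 54 mm behind the grasp point. The pads swing forward as they close: fully open they stand 13 mm farther back than shut.
Start: joints at [-1.419, 0.313, 1.498, -0, 1.331, -0.223], TCP at [192.183, -488.566, 231.294] pointing down, gripper open.
Joint ranges: [-2.94, 2.94], [-0.97, 2.17], [0.19, 2.56], [-1.23, 4.37], [0.02, 3.11], [-2.88, 2.88]. Speed limits (rad/s): [2.39, 2.39, 3.01, 3.14, 3.14, 3.14].

### API

Orientations are given as a unit quaternion [w, x, y, z].
In Python, from rig import ctrl gives the robot as it stands.
- The arm moves only by the tool send_rows, never from a script. Its argument "targets" is a list of rows, each an object with "offset": the shift along the world's x, y, z in cm, a list of three; "spin": the turn about the world's z in rad. A call has 1 to 8 rows; each row is the pose to reach, as a shift and turn from the pose commanded when the call began; what a row does not reach only later rows make up. A row lasts 1/12 s, in which the tool goes at most 41.7 mm and 7.16 degrees, less where a joint would pass 70% of its speed; a pose out of reach is approached as far as the arm can. A call with a gripper value outside its range is refused whole. "grip" is the opening, from 0 (shut) to 1 (fully open), set as the call begins (left out, the last holds). The fingers move at their own pace and stop on an object; "squeeze" is the grip in N (left out, the last holds). Time passes only in rows, so rows that repeat a pose let the fingers close. It gives the time, the measured TCP pose, the force, the opening and the grip force at its end, in the units of the state.
- ctrl.sense(): the state, without advancing time (a new reading comes with each control period).
- ctrl.capture(name): name is "scene" or "side" or "wrist"; returns (picture, depth): 384x512x3 uint8, red, green, blue; 384x512 float32, mm along the optical axis (not along the pixel's ray), 0 where there is no reading.
- ctrl.calibration(name): a dict with "fx", "fy", "cx", "cy" (pixels), "view" (4x4, takes a point from world to camera coordinates); the wrist camera has in their place "mount" (4x4, takes a point from camera to tool coordinates, whose origin is the TCP and whose axes are the flange's). Camera axes: x right, y down, z forward; pixel columns grow to the right and rows downward; lengths in mm; the calibration is good to about 2 mm. A picture is of the moment at which its call begins: read the wrist's pose just before it. calibration takes no time and is no camera call.
- ctrl.finish_job(): hands the job in; it is judged then, once.
Trained networks look in the newest picture that a camera, given by its name, has taken for a name from the list of things; names that differ only in an ending like _2 or _b are one class to them, and where a whole thing is asked for, a point or a joint stands for the part that bears it (a point fixed in the world has none). Each returns a list of dicts, best first, with "conf" (0 to 1); they miss things now and then, are a little off and sometimes report something else, mostly with a low value. They report only what shows in the picture. A call takes as long as a camera call. They do not tell look-alikes from the thing itself.
- ctrl.search_frame(camera, query): "box" ([left, top, right, bottom] in pixels, round what is visible of it).
- ctrl.place_of(camera, query): "uv" ([column, row] in pixels: a listed point, or the origin of a listed thing).
The state is a dict: "time_s": time; "joints": joint angles; "dq": joint speeds; "tau": joint torques, N m; "eef_pos": TCP position; "ee_rot": TCP orientation; "force": force on the tool from outside, world axes, zero at the start; "wrist_torque": the same for the moment, N m; "grip_width": opening from 0.0 (shut) to 1.0 (fully open); "grip_force": force on a finger pad.
Only numpy, scipy, OpenCV 4.12 (cv2) and the standard library are available. Lean on these libraries where they do the work, as an engineer would, in place of code of your own. Each camera call takes 0.05 s, during which the arm holds its last target. There are 200 camera calls.

### The job

Lift the tall wavy-edged wooden tablet up and off its hook on the display rack and stand it upright, foot down, in the slot of the low wooden slotted stand beside the rack. Set it down on the floor of the slot gently, without dropping it in, and leave the fan-shaped and the round carved piece hanging on their hooks.

Things in the scene. Friction and masses are not known exactly. Their poses are not given: they have to be found in the camera images.
- tablet: The thing to move: tall carved tablet of light wood, wavy sides, rounded crown, 180 mm high, 100 wide (108 over the waves), 16 thick, about 170 g; tallest of the three hanging pieces. Origin: centre of its flat foot, 90 mm above the table as it hangs. z up, y along its width, x out of the flowered front, away from the robot. Neighbours hang 140 mm apart along its y: carry it past in front of them.
- tablet_top (a point): Centre of the tablet's top edge, 180 mm above its foot, 270 mm above the table as it hangs; flat for 64 mm along y. Below it are 56 mm of solid wood, 16 thick, to pinch from above across x. Fingertips at most 38 mm below the top pass over the hook's tip. The rack's rail is 37 mm behind the tablet and no higher than the hook.
- tablet_window (a point): Middle of the window through which the tablet hangs, 40 mm wide, 46 high, its upper edge 124 mm above the foot. Through it runs a fixed level round hook 8 mm thick, pointing along the tablet's +x; it ends about 55 mm in front of the tablet's mid plane in a tip turned up 12 mm above the bar. To come off, the tablet rises 15 to 35 mm (25 is best), then moves 75 mm or more along its +x.
- stand: Fixed low slotted stand of medium-brown wood: base 110 x 190 mm, with two parallel open fences 164 mm long. Origin: centre of its underside, on the table. The slot between the fences runs along the stand's y axis through the middle, 38 mm wide in x, open at both ends and at the top; its floor is 14 mm and the fence tops 104 mm above the origin.
- fan: Bystander: fan-shaped carved piece of wooden slats, 110 mm wide, 100 mm high, hanging on another hook of the same rack; its top is 236 mm above the table. Origin: its lower point (the fan's pivot), x as for the tablet. Leave it hanging.
- roundel: Bystander: round carved wooden ring, 116 mm across with a 48 mm hole, 14 mm thick, hanging on the remaining hook; its top is 248 mm above the table. Origin: the lowest point of its rim, x as for the tablet. Leave it hanging.
There are look-alikes about, which are no part of the job. What is shaped like the tablet but pink or red is not meant. What is shaped like the stand but pink is not meant.

How it is judged (in metres and radians):
On the way:
1. the tablet has been lifted off its hook: foot more than 100 mm above the table and away from where it hung by more than 50 mm (height (world z) of tablet above 0.1 m and distance of tablet from where it was at the start of the episode above 0.05 m), for 0.1 s.
At the end, for the whole second after the job is handed in: The tablet stands foot down on the slot's floor (foot centre within 22 mm of mid-slot across, 60 mm along, at most 12 mm above the floor), leaning at most 22 degrees, at rest and released; the fan and the roundel hang within 50 mm of where they were (x of tablet in the frame of stand between -0.022 and 0.022 m and y of tablet in the frame of stand between -0.06 and 0.06 m and z of tablet in the frame of stand below 0.026 m and angle between tablet's own z axis and vertical below 0.4 rad and linear speed of tablet below 0.02 m/s and distance of each of fan, roundel from where it was at the start of the episode below 0.05 m); the robot touches nothing.
It fails at once if the fan or the roundel is knocked away from where it hangs by more than 50 mm (distance of any of fan, roundel from where it was at the start of the episode above 0.05 m).
It fails at once if the tablet is dropped into the stand (moves faster than 0.6 m/s inside the slot) (horizontal distance between tablet and stand below 0.06 m and z of tablet in the frame of stand below 0.1 m and linear speed of tablet above 0.6 m/s).
It also fails if it takes over 48 s, if anything falls off the work surface, if the arm or the gripper's body presses on something with over 40 N, if the wrist force passes 120 N, or if a joint passes its speed limit or range.

## Working session

There is one attempt and no reset: what is moved stays moved. The work goes in short steps, Python scripts to look and compute and a tool call to move; the robot and the scene stay as the last step left them, time stands still between calls to the robot, and variables do not carry over. Pictures are saved under pics/ and viewed, at most 10 in all, crops included, and the job is handed in when it is done.

Besides the shell and the picture viewer there is one more tool, called after ">>>" as name([rows], argument=value, ...), one row to a line, values as JSON. send_rows: Moves the arm, as the interface text tells. Its arguments: {"type":"object","properties":{"targets":{"type":"array"},"grip":{"type":"number"},"squeeze":{"type":"number"}},"required":["targets"]}

```bash
mkdir -p pics; ls
cat > h.py <<'E'
import numpy as np, cv2
from rig import ctrl
from scipy.spatial.transform import Rotation as R
def view(name):
    c=ctrl.calibration(name)
    if 'view' in c: V=np.array(c['view'])
    else:
        s=ctrl.sense(); T=np.eye(4); q=s['ee_rot']; T[:3,:3]=R.from_quat([q[1],q[2],q[3],q[0]]).as_matrix(); T[:3,3]=s['eef_pos']
        V=np.linalg.inv(T@np.array(c['mount']))
    return c,V
def cloud(name):
    c,V=view(name); img,d=ctrl.capture(name); d=np.asarray(d,float)
    v,u=np.mgrid[:d.shape[0],:d.shape[1]]
    P=np.stack([(u-c['cx'])/c['fx']*d,(v-c['cy'])/c['fy']*d,d],-1)
    W=(P-V[:3,3])@V[:3,:3]
    W[d<=0]=np.nan
    return np.asarray(img),W
def save(img,p): cv2.imwrite(p,cv2.cvtColor(img,cv2.COLOR_RGB2BGR))
E
python3 - <<'E'
from h import *
print(ctrl.sense())
ims=[]
for n in ['scene','side']:
    img,W=cloud(n); np.savez(n+'.npz',img=img,W=W)
    ims.append(img)
    for q in ['tablet','stand','fan','roundel']:
        print(n,q,[(np.round(b['box']).astype(int).tolist(),round(b['conf'],2)) for b in ctrl.search_frame(n,q)])
    for q in ['tablet_top','tablet_window','stand','tablet']:
        print(n,q,[(np.round(b['uv']).astype(int).tolist(),round(b['conf'],2),np.round(W[int(b['uv'][1]),int(b['uv'][0])]).tolist()) for b in ctrl.place_of(n,q)])
save(ims[0],'pics/scene.png');save(ims[1],'pics/side.png')
E
```

```text
pics
{'time_s': 0.0, 'joints': array([-1.41938809e+00,  3.13468961e-01,  1.49845375e+00, -3.97662793e-05,
        1.33100399e+00, -2.23416078e-01]), 'dq': array([-0.00071551,  0.00014315,  0.00081946,  0.00057858,  0.00032701,
       -0.00042189]), 'tau': array([-8.46345156e-04, -4.12261212e+01, -2.59745765e+01, -2.59525850e-04,
        4.13908157e-03, -5.98839165e-06]), 'eef_pos': array([ 192.13753126, -488.29195088,  230.71910391]), 'ee_rot': array([-6.67286562e-04,  9.82488583e-01,  1.86321603e-01,  4.71172088e-06]), 'force': array([ 0.00595554,  0.05331504, -0.33918342]), 'wrist_torque': array([ 0.01542119, -0.01241198, -0.00283519]), 'grip_force': 0.0, 'grip_width': 0.9924450520526016}
scene tablet [([159, 188, 211, 264], 0.98), ([213, 285, 266, 348], 0.75), ([90, 195, 147, 261], 0.7)]
scene stand [([293, 179, 374, 250], 0.61), ([249, 148, 313, 216], 0.6)]
scene fan [([86, 222, 147, 268], 0.78)]
scene roundel [([222, 183, 267, 229], 0.85)]
scene tablet_top [([181, 192], 0.85, [494.0, -200.0, 269.0]), ([238, 289], 0.79, [714.0, -200.0, 178.0]), ([110, 200], 0.63, [306.0, -309.0, 
[... 531 characters left out ...]
63], 0.79), ([143, 237, 224, 321], 0.68)]
side fan [([318, 139, 338, 158], 0.56)]
side roundel [([245, 162, 284, 200], 0.8)]
side tablet_top [([298, 141], 0.83, [753.0, -577.0, 19.0]), ([377, 182], 0.82, [299.0, -308.0, 180.0]), ([237, 143], 0.75, [938.0, -437.0, -2.0])]
side tablet_window [([239, 163], 0.94, [809.0, -303.0, 25.0]), ([373, 199], 0.9, [312.0, -330.0, 99.0]), ([295, 168], 0.8, [670.0, -447.0, -1.0])]
side stand [([253, 323], 0.93, [277.0, 252.0, 107.0]), ([185, 288], 0.9, [510.0, 236.0, 37.0])]
side tablet [([292, 197], 0.98, [494.0, -179.0, 100.0]), ([368, 226], 0.79, [297.0, -297.0, 26.0]), ([184, 288], 0.35, [531.0, 222.0, 15.0]), ([327, 168], 0.17, [428.0, -248.0, 199.0])]
```

View pics/scene.png

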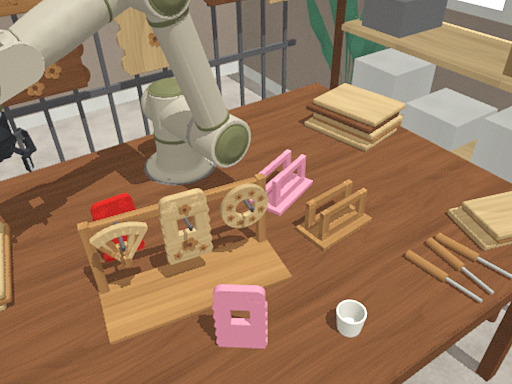

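View pics/side.png

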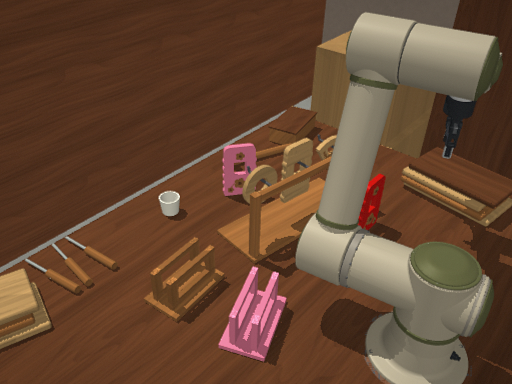

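Scene picture: the light-wood tablet hangs at (185,225) between the fan (120,243) and the roundel (245,206). Its look-alikes are pink at (240,316) and red at (118,225), both standing on the table. The brown stand is at (335,212) and the pink one at (285,180). By the description I choose the wooden tablet and the brown stand. Next I take the close crop and the geometry fit.

Run:
```python
from h import *
z=np.load('scene.npz'); img,W=z['img'],z['W']
save(cv2.resize(img[150:290,80:400],None,fx=2.5,fy=2.5,interpolation=cv2.INTER_CUBIC),'pics/crop.png')
B=W[188:264,159:211].reshape(-1,3)
B=B[(B[:,2]>92)&(B[:,2]<275)]
B=B[np.abs(B[:,0]-500)<70]
# RANSAC vertical plane n.(x,y)=d
rng=np.random.default_rng(0);best=None
for _ in range(800):
    a,b=B[rng.integers(len(B),size=2),:2]; t=b-a
    if np.linalg.norm(t)<30: continue
    n=np.array([-t[1],t[0]])/np.linalg.norm(t); 
    if n[0]<0:n=-n
    r=(B[:,:2]-a)@n; k=(abs(r)<2.5).sum()
    if best is None or k>best[0]: best=(k,n,a,abs(r)<2.5)
I=B[best[3]]; c=I[:,:2].mean(0); n=np.linalg.svd(I[:,:2]-c)[2][1]; n*=np.sign(n[0])
t=np.array([-n[1],n[0]])
print('tablet n',len(B),best[0],n,'yaw',np.arctan2(n[1],n[0]))
s=(I[:,:2]-c)@t; lo,hi=np.percentile(s,[.5,99.5]); print('width',hi-lo,'z',I[:,2].min(),I[:,2].max())
fc=c+t*(lo+hi)/2; print('front centre',fc,'mid',fc-8*n)
r=(B[:,:2]-c)@n; print('depth pct of top pts', np.percentile(r[B[:,2]>266],[2,50,98]))
# stand, brown: both cameras
for nme,box in (('scene',(290,176,378,254)),('side',(140,233,228,325))):
    z=np.load(nme+'.npz');S=z['W'][box[1]:box[3],box[0]:box[2]].reshape(-1,3)
    S=S[np.isfinite(S).all(1)]
    for lab,zl,zh in (('fence',96,110),('base',9,19)):
        Q=S[(S[:,2]>zl)&(S[:,2]<zh)&(abs(S[:,0]-530)<130)&(abs(S[:,1]-215)<130)]
        rect=cv2.minAreaRect(Q[:,:2].astype(np.float32)); print(nme,lab,len(Q),Q[:,2].mean(),rect, np.round(cv2.boxPoints(rect)).tolist())
```

```text
tablet n 3014 2358 [ 0.98766023 -0.15661182] yaw -0.15725920099675525
width 102.98388652962963 z 92.10753962862016 270.38966220116146
front centre [ 508.42444997 -204.07823364] mid [ 500.5231681  -202.82533908]
depth pct of top pts [-16.66816022  -6.74750471   1.84788976]
scene fence 568 101.68829662267412 ((536.8272094726562, 214.0723419189453), (70.202392578125, 166.41232299804688), 5.627547740936279) [[494.0, 293.0], [510.0, 128.0], [580.0, 135.0], [564.0, 300.0]]
scene base 940 12.90408771430761 ((537.9435424804688, 214.8240509033203), (112.66678619384766, 193.39675903320312), 4.452973365783691) [[474.0, 307.0], [489.0, 114.0], [602.0, 123.0], [587.0, 316.0]]
side fence 771 102.71978064346307 ((534.0715942382812, 214.78033447265625), (70.18036651611328, 168.1124725341797), 5.298239707946777) [[491.0, 295.0], [507.0, 128.0], [577.0, 134.0], [561.0, 302.0]]
side base 1212 13.854962668561646 ((533.238037109375, 215.78848266601562), (113.28128051757812, 192.534423828125), 5.285279750823975) [[468.0, 306.0], [486.0, 115.0], [599.0, 125.0], [581.0, 317.0]]
```

View pics/crop.png

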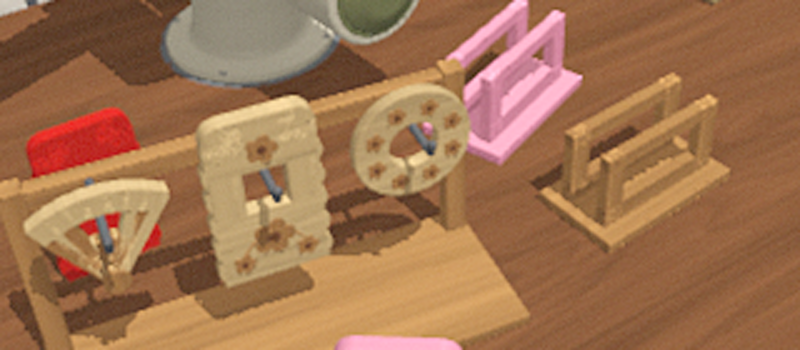

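The crop confirms it: the chosen tablet is light wood with a flowered front and hangs on the middle hook, at (265,190) in the crop. The brown stand is at (640,165). The fits match the given sizes:

| Thing | Centre (mm) | Yaw (rad) | Check |
|---|---|---|---|
| Tablet | mid (500.5, -203) | -0.157 | top at 270 mm |
| Stand | (535, 215) | +0.094 | fences about 70 x 166 mm |

Now I move above the tablet.

>>> send_rows([
  {"offset": [0, 0, 3], "spin": 0.0},
  {"offset": [2, 2, 6], "spin": 0.1},
  {"offset": [4, 4, 9], "spin": 0.2},
  {"offset": [6.5, 6, 10], "spin": 0.3},
  {"offset": [9, 8.5, 10], "spin": 0.4},
  {"offset": [11.5, 11, 10], "spin": 0.5},
  {"offset": [14, 13, 10], "spin": 0.6},
  {"offset": [16.5, 15.5, 10], "spin": 0.7},
], grip=1)

```text
time_s: 1.57
eef_pos: [358.1, -332.6, 331.4]
ee_rot: [0.0, 0.858, 0.514, -0.0]
force: [0.4, -0.6, 0.1]
grip_width: 0.999
grip_force: 0.0
```

>>> send_rows([
  {"offset": [2.5, 2.3, 0], "spin": 0.1},
  {"offset": [5, 4.6, 0], "spin": 0.2},
  {"offset": [7.5, 7, 0], "spin": 0.28},
  {"offset": [10, 9.2, 0], "spin": 0.32},
  {"offset": [12, 11, 0], "spin": 0.339},
  {"offset": [13.6, 12.5, 0], "spin": 0.339},
  {"offset": [14.3, 13.1, 0], "spin": 0.339},
  {"offset": [14.3, 13.1, 0], "spin": 0.339},
])

```text
time_s: 2.23
eef_pos: [501.0, -201.5, 331.0]
ee_rot: [-0.0, 0.76, 0.65, 0.0]
force: [0.6, -0.6, -0.3]
grip_width: 1.003
grip_force: 0.0
```

Run:
```python
from h import *
s=ctrl.sense(); print(s['time_s'],s['eef_pos'],s['ee_rot'])
q=s['ee_rot']; M=R.from_quat([q[1],q[2],q[3],q[0]]).as_matrix(); print('tool y',M[:,1],'yaw',np.arctan2(M[1,1],M[0,1]))
img,W=cloud('wrist'); save(img,'pics/w1.png')
B=W.reshape(-1,3); B=B[np.isfinite(B).all(1)]
B=B[(B[:,2]>258)&(B[:,2]<285)&(np.hypot(B[:,0]-500,B[:,1]+203)<90)]
print(len(B),B[:,2].mean() if len(B) else '')
if len(B): 
    r=cv2.minAreaRect(B[:,:2].astype(np.float32)); print(r); 
    n=np.linalg.svd(B[:,:2]-B[:,:2].mean(0))[2][1]; print(np.arctan2(*(n*np.sign(n[0]))[::-1]))
```

```text
2.2333 [ 500.98562778 -201.54057016  331.01494492] [-2.11235144e-04  7.59669437e-01  6.50309390e-01  5.27984103e-07]
tool y [ 9.88040336e-01 -1.54195306e-01 -3.20251060e-04] yaw -0.15481297533747063
2933 268.9447303622631
((499.4470520019531, -202.50680541992188), (96.48516845703125, 16.041711807250977), 80.92276763916016)
-0.15764972670899582
```

View pics/w1.png

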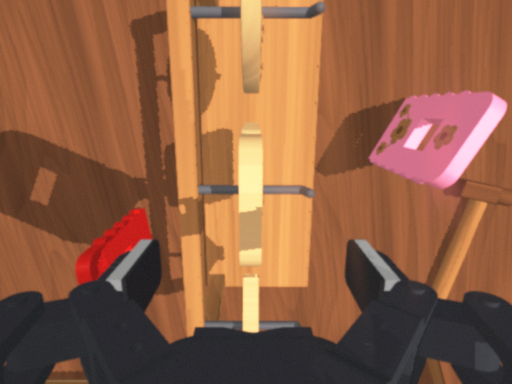

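Wrist picture: the tablet's top edge is at (250,195), seen edge-on between the open fingers, with its hook at row 190. The wrist fit gives a centre of (499.5, -202.5), 16 mm thick and yaw -0.158, which agrees with the scene fit. I descend and grip.

>>> send_rows([
  {"offset": [-0.1, -0.1, -1.5], "spin": -0.003},
  {"offset": [-0.15, -0.1, -3.5], "spin": -0.003},
  {"offset": [-0.15, -0.1, -5.5], "spin": -0.003},
  {"offset": [-0.15, -0.1, -7], "spin": -0.003},
  {"offset": [-0.15, -0.1, -8.2], "spin": -0.003},
  {"offset": [-0.15, -0.1, -9.0], "spin": -0.003},
  {"offset": [-0.15, -0.1, -9.4], "spin": -0.003},
  {"offset": [-0.15, -0.1, -9.4], "spin": -0.003},
])

```text
time_s: 2.95
eef_pos: [498.1, -204.2, 236.9]
ee_rot: [-0.0, 0.762, 0.648, -0.0]
force: [-0.1, 0.3, 0.7]
grip_width: 1.003
grip_force: 0.0
```

>>> send_rows([
  {"offset": [0, 0, 0], "spin": 0},
  {"offset": [0, 0, 0], "spin": 0},
  {"offset": [0, 0, 0], "spin": 0},
  {"offset": [0, 0, 0], "spin": 0},
  {"offset": [0, 0, 0], "spin": 0},
  {"offset": [0, 0, 0], "spin": 0},
  {"offset": [0, 0, 0], "spin": 0},
  {"offset": [0, 0, 0], "spin": 0},
], grip=0, squeeze=50)

```text
time_s: 3.62
eef_pos: [498.7, -203.6, 237.5]
ee_rot: [0.0, 0.761, 0.648, 0.0]
force: [-0.4, -0.4, 2.0]
grip_width: 0.183
grip_force: 50.6
```

The grip closed on about 16 mm at 50 N. I lift 25 mm.

>>> send_rows([
  {"offset": [0, 0, 0.4], "spin": 0},
  {"offset": [0, 0, 0.9], "spin": 0},
  {"offset": [0, 0, 1.4], "spin": 0},
  {"offset": [0, 0, 1.9], "spin": 0},
  {"offset": [0, 0, 2.3], "spin": 0},
  {"offset": [0, 0, 2.5], "spin": 0},
  {"offset": [0, 0, 2.5], "spin": 0},
])

```text
time_s: 4.2
eef_pos: [498.8, -203.7, 262.8]
ee_rot: [0.0, 0.761, 0.648, 0.0]
force: [-0.5, 0.0, -1.7]
grip_width: 0.179
grip_force: 50.1
```

Run:
```python
from h import *
img,W=cloud('scene'); save(cv2.resize(img[130:290,80:300],None,fx=3,fy=3),'pics/lift.png')
B=W[170:270,150:215].reshape(-1,3); n=np.array([.988,-.157]); r=(B[:,:2]-[508,-204])@n
I=B[(abs(r)<6)&(B[:,2]>60)]; print('z',np.percentile(I[:,2],[.5,99.5]))
```

```text
z [114.65155105 295.42735197]
```

View pics/lift.png

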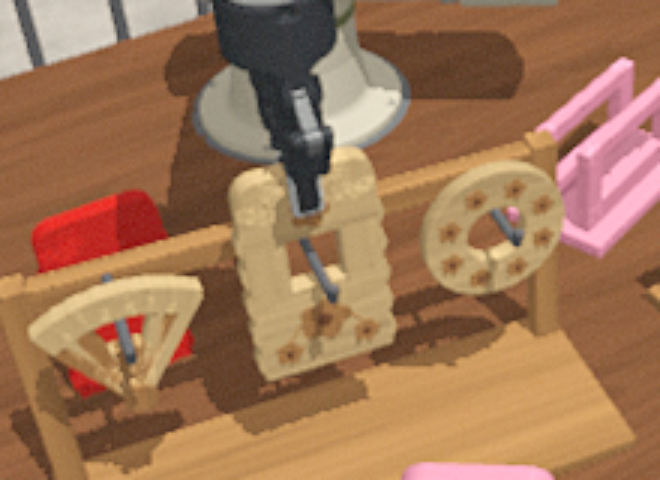

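The picture shows the tablet raised to foot height 115 mm (z 115 to 295). The hook sits inside the window at crop (320,270), and the fan and roundel are undisturbed. I move forward 110 mm, raise, and pass in front of the roundel.

>>> send_rows([
  {"offset": [0.7, -0.1, 0], "spin": 0},
  {"offset": [2.2, -0.35, 0], "spin": 0},
  {"offset": [4, -0.63, 0], "spin": 0},
  {"offset": [6, -0.95, 0], "spin": 0},
  {"offset": [8, -1.27, 0], "spin": 0},
  {"offset": [9.8, -1.55, 0], "spin": 0},
  {"offset": [10.9, -1.73, 0], "spin": 0},
  {"offset": [10.9, -1.73, 0], "spin": 0},
])

```text
time_s: 4.92
eef_pos: [609.3, -220.9, 260.8]
ee_rot: [-0.001, 0.761, 0.649, -0.0]
force: [-0.8, -0.4, -1.5]
grip_width: 0.175
grip_force: 50.1
```

>>> send_rows([
  {"offset": [0.1, 0.5, 1], "spin": 0},
  {"offset": [0.3, 2, 2.2], "spin": 0},
  {"offset": [0.7, 4.5, 3.4], "spin": 0},
  {"offset": [1.1, 7, 4], "spin": 0},
  {"offset": [1.6, 10, 4], "spin": 0},
  {"offset": [2, 13, 4], "spin": 0},
  {"offset": [2.5, 16, 4], "spin": 0},
  {"offset": [3, 19, 4], "spin": 0},
])

```text
time_s: 5.58
eef_pos: [637.1, -28.1, 304.5]
ee_rot: [0.001, 0.761, 0.648, 0.001]
force: [1.1, -0.2, -0.9]
grip_width: 0.181
grip_force: 50.1
```

>>> send_rows([
  {"offset": [-0.3, 2.5, 0], "spin": 0.02},
  {"offset": [-1.3, 5.5, 0], "spin": 0.06},
  {"offset": [-2.6, 8.5, 0], "spin": 0.1},
  {"offset": [-4, 11.5, 0], "spin": 0.14},
  {"offset": [-5.5, 14.5, 0], "spin": 0.18},
  {"offset": [-7, 17.5, 0], "spin": 0.22},
  {"offset": [-8.5, 20.5, 0], "spin": 0.25},
  {"offset": [-9.8, 23, 0], "spin": 0.25},
])

```text
time_s: 6.25
eef_pos: [537.5, 201.8, 304.4]
ee_rot: [0.0, 0.674, 0.739, 0.001]
force: [-0.1, 0.5, -1.4]
grip_width: 0.18
grip_force: 50.1
```

>>> send_rows([
  {"offset": [-0.3, 0.7, 0], "spin": 0},
  {"offset": [-0.4, 1, 0], "spin": 0},
  {"offset": [-0.4, 1, 0], "spin": 0},
  {"offset": [-0.4, 1, 0], "spin": 0},
])

```text
time_s: 6.58
eef_pos: [535.9, 208.5, 302.8]
ee_rot: [0.0, 0.675, 0.738, 0.0]
force: [0.1, -0.2, -1.6]
grip_width: 0.18
grip_force: 50.1
```

Run:
```python
from h import *
s=ctrl.sense(); print(s['time_s'],s['eef_pos'])
q=s['ee_rot']; M=R.from_quat([q[1],q[2],q[3],q[0]]).as_matrix(); print('yaw y',np.arctan2(M[1,1],M[0,1]))
out=[]
for nme in ('scene','side'):
    img,W=cloud(nme); out.append(img)
    S=W.reshape(-1,3);S=S[np.isfinite(S).all(1)]
    S=S[(abs(S[:,0]-535)<90)&(abs(S[:,1]-215)<110)]
    for lab,zl,zh in (('fence',96,110),('tablet',135,250)):
        Q=S[(S[:,2]>zl)&(S[:,2]<zh)]
        print(nme,lab,len(Q),Q[:,2].min(),cv2.minAreaRect(Q[:,:2].astype(np.float32)))
save(np.hstack([i for i in (out[0][60:300,230:430],out[1][120:360,110:310])]).repeat(2,0).repeat(2,1),'pics/over.png')
```

```text
6.5833 [535.90136589 208.54513373 302.84375103]
yaw y 0.08926197395888283
scene fence 578 96.00534834314743 ((537.6558227539062, 214.8126678466797), (70.34170532226562, 167.78607177734375), 4.990708827972412)
scene tablet 1017 151.22008220410996 ((538.9690551757812, 209.4910125732422), (21.86610984802246, 111.8654556274414), 6.427351474761963)
side fence 772 96.01144377498197 ((533.143310546875, 215.18539428710938), (70.95123291015625, 165.7144012451172), 5.105746746063232)
side tablet 1121 152.94811878173095 ((534.6945190429688, 209.93385314941406), (20.126022338867188, 110.44953918457031), 5.26580286026001)
```

View pics/over.png

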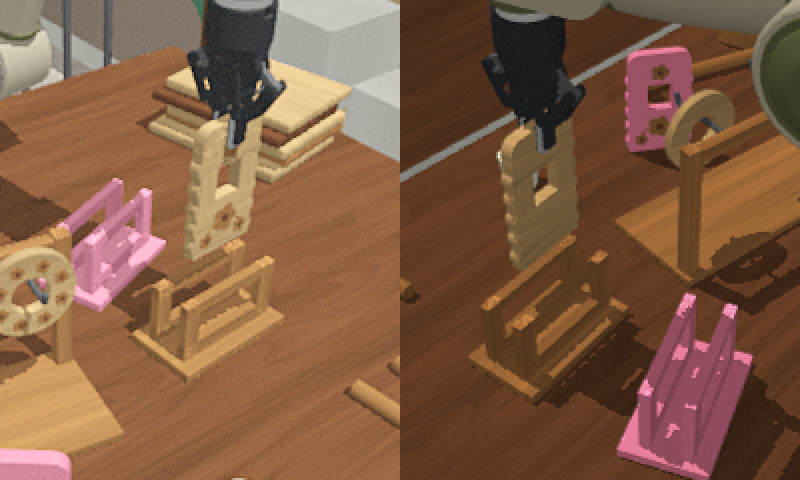

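Both views show the tablet centred over the brown slot and parallel to it. It is about 1.5 mm off across and 5 mm along. Its foot is at about 155 mm, so it has roughly 141 mm to go down.

>>> send_rows([
  {"offset": [-0.1, 0.5, -0.8], "spin": 0},
  {"offset": [-0.1, 0.5, -2], "spin": 0},
  {"offset": [-0.1, 0.5, -3.5], "spin": 0},
  {"offset": [-0.1, 0.5, -5], "spin": 0},
  {"offset": [-0.1, 0.5, -6.5], "spin": 0},
  {"offset": [-0.1, 0.5, -8], "spin": 0},
  {"offset": [-0.1, 0.5, -9.5], "spin": 0},
  {"offset": [-0.1, 0.5, -10.7], "spin": 0},
])

```text
time_s: 7.35
eef_pos: [534.4, 213.8, 193.4]
ee_rot: [-0.001, 0.675, 0.738, -0.001]
force: [0.4, 0.6, -2.0]
grip_width: 0.176
grip_force: 50.0
```

>>> send_rows([
  {"offset": [0, 0, -0.8], "spin": 0},
  {"offset": [0, 0, -1.4], "spin": 0},
  {"offset": [0, 0, -1.9], "spin": 0},
  {"offset": [0, 0, -2.3], "spin": 0},
  {"offset": [0, 0, -2.6], "spin": 0},
  {"offset": [0, 0, -2.8], "spin": 0},
  {"offset": [0, 0, -3.0], "spin": 0},
  {"offset": [0, 0, -3.0], "spin": 0},
])

```text
time_s: 8.02
eef_pos: [534.6, 214.1, 165.2]
ee_rot: [-0.0, 0.675, 0.738, -0.0]
force: [-0.3, -0.2, -1.8]
grip_width: 0.18
grip_force: 50.0
```

Not touching yet, and about 3–4 mm remain. I creep down until the force shows contact.

>>> send_rows([
  {"offset": [0, 0, -0.1], "spin": 0},
  {"offset": [0, 0, -0.2], "spin": 0},
  {"offset": [0, 0, -0.3], "spin": 0},
  {"offset": [0, 0, -0.35], "spin": 0},
  {"offset": [0, 0, -0.35], "spin": 0},
])

```text
time_s: 8.43
eef_pos: [534.7, 214.1, 161.8]
ee_rot: [0.0, 0.675, 0.738, -0.0]
force: [1.3, 0.7, -2.6]
grip_width: 0.182
grip_force: 50.2
```

>>> send_rows([
  {"offset": [0, 0, -0.07], "spin": 0},
  {"offset": [0, 0, -0.14], "spin": 0},
  {"offset": [0, 0, -0.2], "spin": 0},
  {"offset": [0, 0, -0.2], "spin": 0},
])

```text
time_s: 8.77
eef_pos: [535.1, 214.2, 161.7]
ee_rot: [0.001, 0.675, 0.738, 0.001]
force: [-3.0, -1.2, 11.0]
grip_width: 0.18
grip_force: 51.9
```

Contact at 11 N with the TCP at 161.7, so the foot is at about 14.5 mm, on the slot floor. I ease off, release and then rise.

>>> send_rows([
  {"offset": [0, 0, 0.1], "spin": 0},
  {"offset": [0, 0, 0.1], "spin": 0},
])

```text
time_s: 8.93
eef_pos: [535.1, 214.2, 161.7]
ee_rot: [0.001, 0.675, 0.738, 0.001]
force: [-0.8, -0.8, 5.8]
grip_width: 0.182
grip_force: 51.2
```

>>> send_rows([
  {"offset": [0, 0, 0], "spin": 0},
  {"offset": [0, 0, 0], "spin": 0},
  {"offset": [0, 0, 0], "spin": 0},
  {"offset": [0, 0, 0], "spin": 0},
  {"offset": [0, 0, 0], "spin": 0},
  {"offset": [0, 0, 0], "spin": 0},
  {"offset": [0, 0, 0], "spin": 0},
  {"offset": [0, 0, 0], "spin": 0},
], grip=0.9)

```text
time_s: 9.6
eef_pos: [534.7, 214.1, 160.7]
ee_rot: [-0.0, 0.675, 0.738, -0.0]
force: [0.4, -0.3, -0.4]
grip_width: 0.899
grip_force: 0.0
```

>>> send_rows([
  {"offset": [0, 0, 0.8], "spin": 0},
  {"offset": [0, 0, 2], "spin": 0},
  {"offset": [0, 0, 4], "spin": 0},
  {"offset": [0, 0, 6], "spin": 0},
  {"offset": [0, 0, 8], "spin": 0},
  {"offset": [0, 0, 10], "spin": 0},
  {"offset": [0, 0, 11], "spin": 0},
  {"offset": [0, 0, 11], "spin": 0},
])

```text
time_s: 10.27
eef_pos: [535.3, 214.3, 273.3]
ee_rot: [0.001, 0.675, 0.738, 0.002]
force: [0.9, 0.7, 0.6]
grip_width: 0.902
grip_force: 0.0
```

Run:
```python
from h import *
s=ctrl.sense(); print(s['time_s'],s['eef_pos'],s['force'],s['grip_width'])
out=[]
for nme in ('scene','side'):
    img,W=cloud(nme); out.append(img)
    S=W.reshape(-1,3);S=S[np.isfinite(S).all(1)]
    S=S[(abs(S[:,0]-535)<90)&(abs(S[:,1]-215)<110)]
    for lab,zl,zh in (('fence',96,106),('low',110,150),('high',160,215)):
        Q=S[(S[:,2]>zl)&(S[:,2]<zh)]
        print(nme,lab,len(Q),Q[:,2].max(),cv2.minAreaRect(Q[:,:2].astype(np.float32)))
save(np.hstack([i for i in (out[0][60:300,180:380],out[1][120:360,110:310])]).repeat(2,0).repeat(2,1),'pics/end.png')
```

```text
10.2667 [535.32538509 214.28838565 273.34457484] [0.8713007  0.7176062  0.61995047] 0.9021462826778742
scene fence 473 105.9873886839374 ((538.1214599609375, 214.4038848876953), (70.10197448730469, 167.72195434570312), 4.544583797454834)
scene low 313 149.860359895836 ((539.6948852539062, 214.93247985839844), (18.314441680908203, 110.00787353515625), 3.5573225021362305)
scene high 438 195.14437394428947 ((538.8558959960938, 213.9271240234375), (20.36734390258789, 104.02593994140625), 4.109192371368408)
side fence 572 105.98624538500992 ((532.302490234375, 214.9259033203125), (69.78829193115234, 167.2031707763672), 3.7512764930725098)
side low 347 149.56499364373798 ((531.7733154296875, 215.92091369628906), (20.359752655029297, 109.89640045166016), 2.2662322521209717)
side high 525 197.06353778867893 ((534.3978271484375, 216.54281616210938), (21.13957977294922, 101.49955749511719), 5.654306411743164)
```

View pics/end.png

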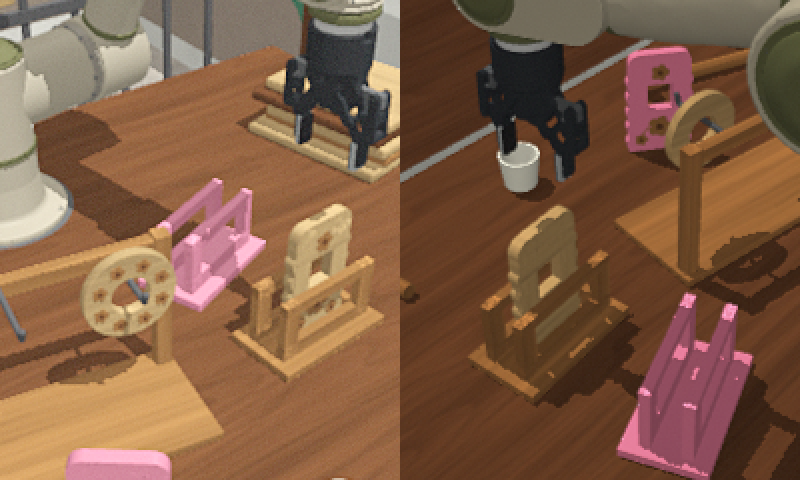

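The picture shows the tablet upright in the brown stand, with its top at about 195 mm and centred in the slot. The gripper is clear and the roundel is still hanging. I hand it in.

```bash
python3 -c "
from rig import ctrl
print(ctrl.finish_job())"
```

```text
the job is handed in; nothing more can be done
None
```

I lifted the tablet off its hook, stood it upright and centred in the slot of the brown stand and released it, then handed the job in at about 10 s. The roundel was still hanging in the last picture; the fan was outside that crop, and was hanging undisturbed when last seen, after the lift.

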